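# Load the tailstock centre and lock it

### The job

On the bench centre stand, turn the black knob clockwise until you feel the sprung centre touch down in the arbor's centre hole, then a quarter turn more to load its spring, and let go of the knob. Then turn the knurled lock ring below the knob clockwise until it is firmly hand-tight, without over-loading the spring or over-tightening the ring. Leave the setting as you made it and the other things on the bench where they are.

Things in the scene. Friction and masses are not known exactly. Their poses are not given: they have to be found in the camera images.
- stand: White bench-top centre stand: 290 x 220 mm base, turntable with collet chuck, column on its -x side, tailstock head (205 x 88 mm seen from above, flat top 230 mm above the bench) over the turntable. Origin on the common vertical axis of centre, ring and knob, at bench level; z up. Fixed. On the head's top, upwards: neck (diameter 38, 11 mm high), lock ring, 6 mm of thin stem, knob.
- knob: Black ribbed round knob, red line on top, diameter 40 mm, 30 mm high; origin in the middle of its underside, 271 mm above the bench, z up on its axis. Turns in place. Clockwise from above lowers the centre, 8 mm a turn (1.27 mm a rad). No click or end stop.
- knob_mid (a point): Point on the knob's axis 18 mm above its underside, to grip it. Feel: it turns stiffly at an even 0.20 N m and stays where left; when the centre touches the arbor the torque steps up, within about 0.2 rad, to about 0.29 N m and then grows 0.04 N m a rad. The touch comes 0.8 to 2.7 rad from the start.
- lock_ring: Aluminium knurled ring, blue line on top, diameter 60 mm, 22 mm high, coaxial with and just below the knob; origin in the middle of its underside, 12 to 13 mm above the head's top, z up. Screwed on the fixed neck: clockwise from above tightens, sinking 8 mm a turn. Stays as left. Tight, it locks the knob; tightening does not turn the knob.
- ring_mid (a point): Point on the ring's axis 11 mm above its underside. Feel: it runs loosely (about 0.03 N m) for 1 to 2.2 rad from the start, not known beforehand, then it meets its brake washer and the torque climbs about 0.55 N m a rad. Hand-tight is 0.3 to 0.5 N m; more than about 0.65 N m over-tightens it.
- collet: Brass washer, diameter 43 mm, 4 mm thick, keyed so that it cannot turn, hidden inside the lock ring; origin in the middle of its underside. The tightened ring presses it on a flange of the knob. Not to be handled.
- centre: Steel 60 degree cone point, diameter 19 mm, with a brass band, under the head on the axis, sprung inside the quill sleeve; origin at its tip (start 143 mm above the bench), z up. The spring has a preload of 70 N and a rate of 25 N/mm; 6 mm of spring travel.
- arbor: Vertical steel arbor, diameter 18 mm, with a spur gear of diameter 70 mm, clamped in the collet chuck on the axis below the centre; origin in the middle of its top end, where the centre hole is (142 to 144 mm above the bench), z up. The centre seats when its tip is about 2 mm inside the hole. Fixed.
- ring_gauge: Bystander: steel ring, outer diameter 72 mm, bore 42 mm, 24 mm high, lying loose on the bench; origin in the middle of its underside.
- spare_gear: Bystander: small dark steel gear, diameter 58 mm, 22 mm high, loose on the bench; origin in the middle of its underside.
- spare_centre: Bystander: steel cone-topped centre, diameter 32 mm, 58 mm high, standing loose on the bench; origin in the middle of its underside.
- indicator: Bystander: dial indicator on a black magnetic base (50 x 58 mm) with a post 190 mm high, standing loose on the bench; origin in the middle of its underside.

How it is judged:
On the way, in this order (a step that is already met when the one before it is completed fails the run):
1. the centre is seated in the arbor with its spring loaded about a quarter turn (82 to 138 N), the knob let go, the lock ring still loose (contact force between centre and arbor between 82 and 138 N and contact force between the fingers and knob below 0.5 N and contact force between lock_ring and collet below 5 N), for 0.3 s.
2. the lock ring is tight, pressing on its brake washer (over 25 N) (contact force between lock_ring and collet above 25 N), for 0.2 s.
At the end, for the whole second after the job is handed in: The centre presses on the arbor with 82 to 138 N (a quarter turn, give or take 45 degrees, past the touch); the lock ring presses on its brake washer with 25 to 110 N (about 0.2 to 0.65 N m); knob and ring are at rest; the four bystanders are within 20 mm of where they stood (contact force between centre and arbor between 82 and 138 N and contact force between lock_ring and collet between 25 and 110 N and angular speed of each of knob, lock_ring below 0.05 rad/s and distance of each of ring_gauge, spare_gear, spare_centre, indicator from where it was at the start of the episode below 0.02 m).
It fails at once if the centre's spring is over-loaded (more than 165 N on the arbor) (contact force between centre and arbor above 165 N).
It fails at once if the lock ring is over-tightened (more than 110 N on its washer) (contact force between lock_ring and collet above 110 N).
It fails at once if a bystander is pushed more than 20 mm (distance of any of ring_gauge, spare_gear, spare_centre, indicator from where it was at the start of the episode above 0.02 m).
It also fails if it takes over 72 s, if anything falls off the work surface, if the arm or the gripper's body presses on something with over 40 N, if the wrist force passes 120 N, or if a joint passes its speed limit or range.

### The arm

A 6-joint arm with a two-finger parallel gripper is mounted at the origin on the work surface. World frame = base frame: x ahead of the robot, y to its left, z up, the work surface at z = 0. Lengths are in m, angles in rad, forces in N, time in s.
With the tool pointing down it reaches from about 0.375 to 0.9 m from the base axis. Payload 3.1 kg.
Tool frame: the origin (TCP) lies between the finger pads; the fingertips stand 22 mm ahead of it and the grasp point (between the pads) lies 3 mm ahead of it; z points along the fingers, y is the line along which they close (so a half turn about z gives the same grasp; the last joint's range is limited). The gripper opens to 87 mm and grips with 3 to 60 N. Pads are 19 mm wide; open, the fingers measure 117 mm over their backs; the gripper's body (75 mm by 190 mm) begins 51 mm behind the grasp point.
Start: joints at [-1.49, 0.527, 1.433, -0, 1.181, -0.178], TCP at [0.16, -0.604, 0.245] pointing down, gripper open.
Joint ranges: [-3.08, 3.08], [-0.75, 2.2], [0.22, 2.44], [-1.43, 4.57], [0, 2.65], [-2.85, 2.85]. Speed limits (rad/s): [2.79, 2.79, 3.14, 3.14, 3.14, 3.14].

### API

Orientations are given as a unit quaternion [x, y, z, w].
In Python, from rig import robot gives the robot as it stands.
- The arm moves only by the tool move_arm, never from a script. Its argument "series" is text: rows parted by semicolons, each of 6 numbers parted by spaces: the shift along the tool's x, y, z in mm, then the turn, a rotation vector about the tool's x, y, z in degrees. In form: dx dy dz ax ay az; .... A call has 1 to 8 rows; each row is the pose to reach, as a shift and turn from the pose commanded when the call began, along the tool's axes at that moment; what a row does not reach only later rows make up. A row lasts 1/12 s, in which the tool goes at most 41.7 mm and 7.16 degrees, less where a joint would pass 70% of its speed; a pose out of reach is approached as far as the arm can. A call with a gripper value outside its range is refused whole. "jaw" is the opening, from 0 (shut) to 1 (fully open), set as the call begins (left out, the last holds). The fingers move at their own pace and stop on an object; "newtons" is the grip in N (left out, the last holds). Time passes only in rows, so rows that repeat a pose let the fingers close. It gives the time, the measured TCP pose, the force, the opening and the grip force at its end, in the units of the state.
- robot.get_obs(): the state, without advancing time (a new reading comes with each control period).
- robot.camera(name): name is "side" or "top" or "wrist"; returns a dict with "img" (400x640x3 uint8, red, green, blue), "mtx" (3x3 intrinsics, pixels), "world_to_cam" (4x4, takes a point from world to camera coordinates). Camera axes: x right, y down, z forward; pixel columns grow to the right and rows downward; lengths in m; the calibration is good to about 2 mm. The wrist camera is an equidistant fisheye: a pixel r from the principal point sees the ray r / f radians off the axis. A picture is of the moment at which its call begins. There is no depth.
- robot.hand_in(): hands the job in; it is judged then, once.
Trained networks look in a picture, given as the dict that the camera call returned (one of the last four; its "shot" number tells which), for a name from the list of things; names that differ only in an ending like _2 or _b are one class to them, and where a whole thing is asked for, a point or a joint stands for the part that bears it (a point fixed in the world has none). Each returns a list of dicts, best first, with "p" (0 to 1); they miss things now and then, are a little off and sometimes report something else, mostly with a low value. They report only what shows in the picture. A call takes as long as a camera call.
- robot.search_frame(picture, thing): "xyz" ([x, y, z] in m, in world coordinates, good to about 4 mm: the middle of the surface that is visible of it).
- robot.tip_of(picture, thing): "xyz" ([x, y, z] in m, in world coordinates, good to about 4 mm: a listed point, or the origin of a listed thing).
The state is a dict: "time": time; "q": joint angles; "joint_velocities": joint speeds; "joint_torque": joint torques, N m; "position": TCP position; "tool_rot": TCP orientation; "ft_force": force on the tool from outside, world axes, zero at the start; "moment": the same for the moment, N m; "grip_width": finger opening in m; "grip_force": force on a finger pad.
Only numpy, scipy, OpenCV 4.12 (cv2) and the standard library are available. Lean on these libraries where they do the work, as an engineer would, in place of code of your own. Each camera call takes 0.05 s, during which the arm holds its last target. There are 200 camera calls.

## Working session

There is one attempt and no reset: what is moved stays moved. The work goes in short steps, Python scripts to look and compute and a tool call to move; the robot and the scene stay as the last step left them, time stands still between calls to the robot, and variables do not carry over. Pictures are saved under pics/ and viewed, at most 10 in all, crops included, and the job is handed in when it is done.

Besides the shell and the picture viewer there is one more tool, called after "Call:" as name(argument=value, ...), one argument or row to a line, values as JSON. move_arm: Moves the arm, as the interface text tells. Its arguments: {"type":"object","properties":{"series":{"type":"string"},"jaw":{"type":"number"},"newtons":{"type":"number"}},"required":["series"]}

```bash
mkdir -p pics; ls; python3 - <<'E'
from rig import robot
import cv2,numpy as np
o=robot.get_obs();print({k:np.round(v,3) for k,v in o.items()})
for n in ["top","side"]:
    p=robot.camera(n);cv2.imwrite(f"pics/{n}0.png",p["img"][...,::-1])
    for t in ["stand","knob","knob_mid","lock_ring","ring_mid","arbor","indicator","ring_gauge","spare_gear","spare_centre"]:
        r=robot.tip_of(p,t)
        print(n,t,[(np.round(d["xyz"],3),round(d["p"],2)) for d in r[:2]])
E
```

```text
pics
{'time': np.float64(0.0), 'q': array([-1.491,  0.528,  1.434, -0.   ,  1.181, -0.179]), 'joint_velocities': array([ 0.001,  0.   ,  0.   , -0.   , -0.001,  0.002]), 'joint_torque': array([-1.0000e-03, -4.4005e+01, -1.7659e+01,  6.3000e-02,  5.8000e-02,
       -0.0000e+00]), 'position': array([ 0.16 , -0.603,  0.244]), 'tool_rot': array([ 0.992,  0.129,  0.   , -0.001]), 'ft_force': array([-0.085,  0.007, -0.452]), 'moment': array([-0.047, -0.006, -0.04 ]), 'grip_force': np.float64(0.0), 'grip_width': np.float64(0.087)}
top stand [(array([0.538, 0.103, 0.003]), 0.75)]
top knob [(array([0.536, 0.098, 0.269]), 0.77)]
top knob_mid [(array([0.538, 0.104, 0.292]), 0.59), (array([0.539, 0.098, 0.271]), 0.25)]
top lock_ring [(array([0.539, 0.105, 0.243]), 0.75)]
top ring_mid [(array([0.535, 0.103, 0.254]), 0.79), (array([0.536, 0.106, 0.242]), 0.44)]
top arbor []
top indicator [(array([ 0.581,  0.331, -0.001]), 0.79)]
top ring_gauge [(array([0.496, 0.287, 0.001]), 0.92)]
top spare_gear [(array([ 0.635, -0.056,  0.003]), 0.63)]
top spare_centre [(array([ 0.71 ,  0.124, -0.001]), 0.52)]
side stand []
side knob [(array([0.532, 0.104, 0.271]), 0.79)]
side knob_mid [(array([0.536, 0.102, 0.291]), 0.75)]
side lock_ring [(array([0.537, 0.1  , 0.244]), 0.93)]
side ring_mid [(array([0.532, 0.103, 0.253]), 0.87), (array([0.539, 0.099, 0.289]), 0.67)]
side arbor [(array([0.536, 0.104, 0.145]), 0.81)]
side indicator [(array([ 0.579,  0.329, -0.005]), 0.68)]
side ring_gauge [(array([ 0.499,  0.289, -0.001]), 0.61)]
side spare_gear [(array([ 0.635, -0.057,  0.003]), 0.56)]
side spare_centre [(array([0.714, 0.129, 0.002]), 0.5)]
```

View pics/top0.png

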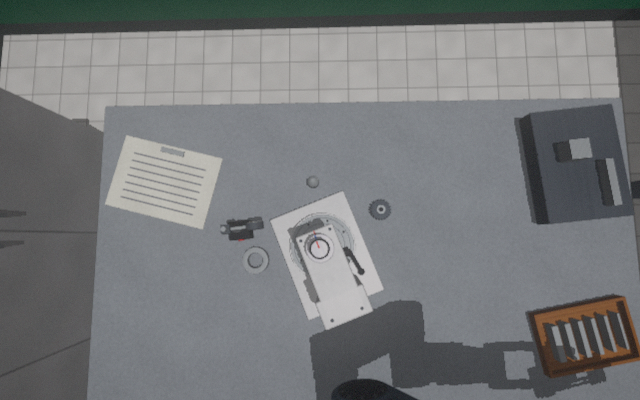

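View pics/side0.png

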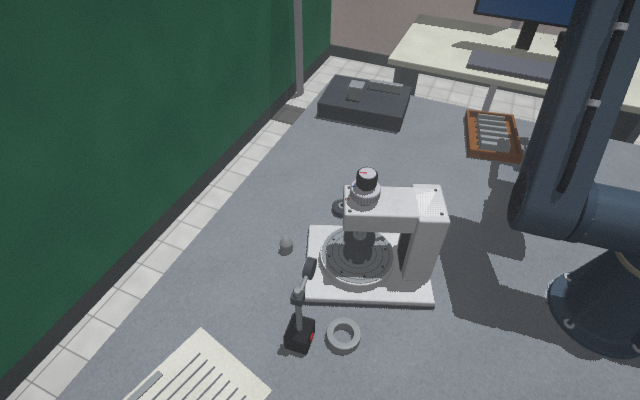

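Call:
move_arm(
  series="0 0 -40 0 0 -7; 30 -32 -60 0 0 -14; 55 -60 -80 0 0 -21; 80 -88 -100 0 0 -28; 106 -116 -110 0 0 -35; 132 -144 -120 0 0 -42; 160 -172 -130 0 0 -49; 187 -200 -135 0 0 -56",
  jaw=1,
  newtons=50,
)

```text
time: 1.77
position: [0.2901, -0.3621, 0.381]
tool_rot: [0.813, 0.582, -0.0, 0.001]
ft_force: [1.0, -0.7, -1.3]
grip_width: 0.0872
grip_force: 0.0
```

```bash
cat > h.py <<'E'
from rig import robot
import numpy as np
from scipy.spatial.transform import Rotation as R
def go(x,y,z,psi=None):
    "print tool-frame shift (mm) and az (deg) to world target, tool down at yaw psi deg"
    o=robot.get_obs();r=R.from_quat(o["tool_rot"])
    d=r.inv().apply(np.array([x,y,z])-o["position"])*1000
    m=r.as_matrix();p=np.degrees(np.arctan2(m[1,0],m[0,0]))
    print("pos",np.round(o["position"],4),"yaw",round(p,1),"q6",round(o["q"][5],3),"t",round(o["time"],2))
    print("tool down err",np.round(m[:,2],4),"shift",np.round(d,1),"turn", None if psi is None else round(p-psi,1))
E
python3 -c "
from h import *
go(.536,.102,.40,209)"
```

```text
pos [ 0.2901 -0.3621  0.381 ] yaw 71.1 q6 -0.808 t 1.77
tool down err [ 0.0015 -0.0025 -1.    ] shift [518.7  82.6 -19.9] turn -137.9
```

Call:
move_arm(
  series="35 6 -10 0 0 -7; 75 12 -20 0 0 -14; 115 18 -20 0 0 -21; 155 25 -20 0 0 -28; 195 31 -20 0 0 -35; 235 37 -20 0 0 -42; 275 43 -20 0 0 -49; 315 50 -20 0 0 -56",
)

```text
time: 2.43
position: [0.4403, -0.0802, 0.3999]
tool_rot: [0.445, 0.896, -0.0, 0.0]
ft_force: [1.0, -1.1, -0.1]
grip_width: 0.0871
grip_force: 0.0
```

```bash
python3 -c "
from h import *
go(.536,.102,.40,209)"
```

```text
pos [ 0.4403 -0.0802  0.3999] yaw 127.2 q6 -1.079 t 2.43
tool down err [ 8.e-04 -5.e-04 -1.e+00] shift [ 8.740e+01  1.863e+02 -1.000e-01] turn -81.8
```

Call:
move_arm(
  series="12 25 0 0 0 -7; 24 51 0 0 0 -14; 36 77 0 0 0 -21; 48 103 0 0 0 -28; 60 129 0 0 0 -35; 73 155 0 0 0 -42; 83 177 0 0 0 -49; 87 186 0 0 0 -56",
)

```text
time: 3.1
position: [0.5378, 0.1017, 0.3994]
tool_rot: [-0.029, 1.0, 0.001, 0.0]
ft_force: [-0.2, -0.6, 0.3]
grip_width: 0.0867
grip_force: 0.0
```

Call:
move_arm(
  series="0 0 0 0 0 -7; 0 0 0 0 0 -14; 0 0 0 0 0 -21; 0 0 0 0 0 -26; 0 0 0 0 0 -26; 0 0 0 0 0 -26",
)

```text
time: 3.6
position: [0.5367, 0.0989, 0.3995]
tool_rot: [-0.248, 0.969, 0.0, -0.0]
ft_force: [0.2, -0.7, 0.3]
grip_width: 0.0872
grip_force: 0.0
```

```bash
python3 - <<'E'
from h import *
import cv2
go(.536,.102,.34,209)
p=robot.camera("wrist");cv2.imwrite("pics/w1.png",p["img"][...,::-1])
print(p["mtx"])
for t in ["knob","knob_mid","lock_ring","ring_mid"]:
    print(t,[(np.round(d["xyz"],4),round(d["p"],2)) for d in robot.tip_of(p,t)[:2]],[(np.round(d["xyz"],4),round(d["p"],2)) for d in robot.search_frame(p,t)[:1]])
W=p["world_to_cam"];f=p["mtx"][0,0]
def proj(P):
    c=W[:3,:3]@P+W[:3,3];r=np.hypot(c[0],c[1]);th=np.arctan2(r,c[2]);return p["mtx"][:2,2]+f*th*c[:2]/r
print("knob top ctr pred",proj(np.array([.536,.102,.301])),"dx5mm",proj(np.array([.541,.102,.301])),"dy5",proj(np.array([.536,.107,.301])))
im=p["img"].copy()
for c,h,r in [((0,255,0),.301,.02),((255,0,255),.2645,.03)]:
    pts=np.array([proj(np.array([.536+r*np.cos(a),.102+r*np.sin(a),h])) for a in np.linspace(0,6.28,60)])
    cv2.polylines(im,[np.round(pts*16).astype(int)],True,c,1,cv2.LINE_AA,4)
u,v=proj(np.array([.536,.102,.301])).astype(int)
cr=im[max(0,v-100):v+100,max(0,u-130):u+130]
cv2.imwrite("pics/w1c.png",cv2.resize(cr,None,fx=3,fy=3)[:600,:800,::-1]);print(max(0,v-100),max(0,u-130))
E
```

```text
pos [0.5367 0.0989 0.3995] yaw -151.3 q6 -2.094 t 3.6
tool down err [-0.e+00  1.e-04 -1.e+00] shift [-0.9  3.  59.5] turn -360.3
[[309.70691629   0.         314.42213457]
 [  0.         309.70691629 200.35693493]
 [  0.           0.           1.        ]]
knob [(array([0.5345, 0.1022, 0.2743]), 0.77)] [(array([0.5354, 0.1028, 0.3013]), 0.63)]
knob_mid [(array([0.5348, 0.1008, 0.2924]), 0.7)] [(array([0.5331, 0.1002, 0.3061]), 0.7)]
lock_ring [(array([0.5345, 0.0975, 0.2405]), 0.84)] [(array([0.5213, 0.086 , 0.2631]), 0.73)]
ring_mid [] [(array([0.5209, 0.0894, 0.2662]), 0.73)]
knob top ctr pred [318.52950184 209.26606564] dx5mm [315.56786535 214.38095475] dy5 [323.90496088 212.06677389]
109 188
```

View pics/w1c.png

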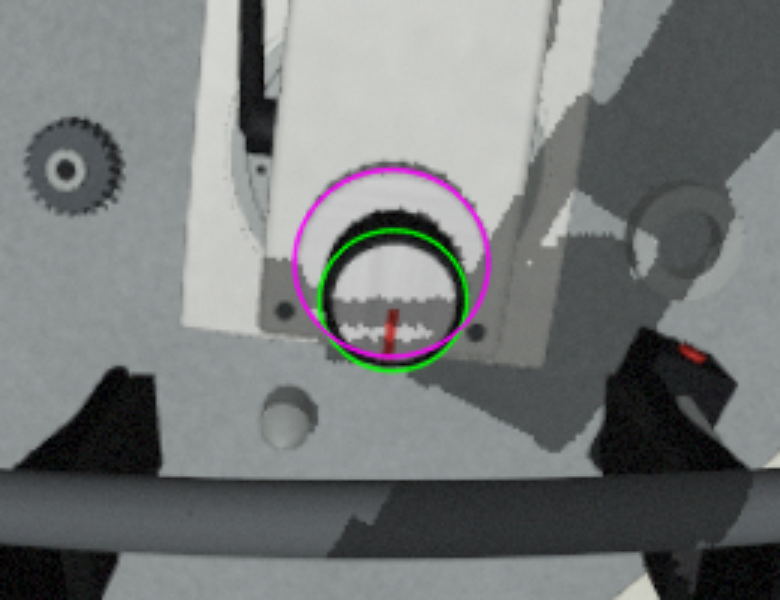

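Call:
move_arm(
  series="0 3.5 35 0 0 0; 0 3.5 65 0 0 0; 0 3.5 85 0 0 0; 0 3.5 97 0 0 0; 0 3.5 105 0 0 0; 0 3.5 105 0 0 0; 0 3.5 105 0 0 0",
)

```text
time: 4.63
position: [0.5354, 0.1019, 0.2947]
tool_rot: [-0.249, 0.969, -0.0, 0.0]
ft_force: [0.5, 0.3, 1.2]
grip_width: 0.0872
grip_force: 0.0
```

```bash
python3 - <<'E'
from h import *
go(.535,.102,.294,209)
o=robot.get_obs();print(o["joint_torque"],o["moment"],o["ft_force"])
E
```

```text
pos [0.5354 0.1019 0.2947] yaw -151.2 q6 -2.091 t 4.63
tool down err [ 3.e-04 -0.e+00 -1.e+00] shift [0.3 0.2 0.7] turn -360.2
[-6.92717935e-03 -3.57058740e+01 -1.74738193e+01 -6.42289594e-02
  6.70450204e-02  1.54788399e-03] [ 0.10842731 -0.06354118  0.02003614] [0.45664178 0.28661636 1.22916983]
```

Call:
move_arm(
  series="0 0 0 0 0 0; 0 0 0 0 0 0; 0 0 0 0 0 0; 0 0 0 0 0 0; 0 0 0 0 0 0; 0 0 0 0 0 0; 0 0 0 0 0 0",
  jaw=0.3,
  newtons=15,
)

```text
time: 5.22
position: [0.5351, 0.102, 0.2946]
tool_rot: [-0.249, 0.969, -0.0, 0.0]
ft_force: [0.5, 0.0, -0.0]
grip_width: 0.0482
grip_force: 0.0
```

```bash
python3 - <<'E'
from h import *
go(.535,.102,.294,209)
o=robot.get_obs();print(o["joint_torque"],o["moment"],o["ft_force"],R.from_quat(o["tool_rot"]).inv().apply(o["ft_force"]))
E
```

```text
pos [0.5351 0.102  0.2946] yaw -151.2 q6 -2.091 t 5.22
tool down err [ 2.e-04 -0.e+00 -1.e+00] shift [0.1 0.1 0.6] turn -360.2
[ 1.59284591e-03 -3.65826309e+01 -1.80759788e+01 -6.56932010e-02
  4.73968405e-02  8.53342408e-05] [ 0.04840866 -0.11291     0.03390444] [ 0.45830079  0.01970777 -0.04193232] [-0.41099747 -0.20371819  0.04202742]
```

Still closing (48 mm).

Call:
move_arm(
  series="0 0 0 0 0 0; 0 0 0 0 0 0; 0 0 0 0 0 0; 0 0 0 0 0 0; 0 0 0 0 0 0",
)

```text
time: 5.63
position: [0.535, 0.1021, 0.2945]
tool_rot: [-0.249, 0.969, 0.0, -0.0]
ft_force: [0.5, 0.0, 1.7]
grip_width: 0.0399
grip_force: 15.0
```

```bash
cat >> h.py <<'E'
def st():
    o=robot.get_obs();r=R.from_quat(o["tool_rot"]);m=r.as_matrix()
    print("t %.2f yaw %.2f q6 %.3f tau6 %.3f mz %.3f"%(o["time"],np.degrees(np.arctan2(m[1,0],m[0,0])),o["q"][5],o["joint_torque"][5],o["moment"][2]),"pos",np.round(o["position"],4),"Ftool",np.round(r.inv().apply(o["ft_force"]),1),"w %.4f g %.1f"%(o["grip_width"],o["grip_force"]))
E
python3 -c "
from h import *
st()"
```

```text
t 5.63 yaw -151.17 q6 -2.091 tau6 -0.010 mz 0.028 pos [0.535  0.1021 0.2945] Ftool [-0.4 -0.2 -1.7] w 0.0399 g 15.0
```

Call:
move_arm(
  series="0 0 0 0 0 0; 0 0 0 0 0 0; 0 0 0 0 0 4; 0 0 0 0 0 8; 0 0 0 0 0 12; 0 0 0 0 0 16; 0 0 0 0 0 20; 0 0 0 0 0 24",
  newtons=45,
)

```text
time: 6.3
position: [0.5349, 0.1024, 0.2945]
tool_rot: [-0.041, 0.999, 0.0, -0.0]
ft_force: [-2.1, 2.4, 1.7]
grip_width: 0.0393
grip_force: 45.0
```

```bash
python3 -c "
from h import *
st()"
```

```text
t 6.30 yaw -175.32 q6 -1.669 tau6 -0.347 mz 0.198 pos [0.5349 0.1024 0.2945] Ftool [ 1.9  2.6 -1.7] w 0.0393 g 45.0
```

Call:
move_arm(
  series="0 0 0 0 0 4; 0 0 0 0 0 8; 0 0 0 0 0 12; 0 0 0 0 0 16; 0 0 0 0 0 20",
)

```text
time: 6.72
position: [0.5349, 0.1026, 0.2945]
tool_rot: [0.133, 0.991, 0.001, -0.0]
ft_force: [-0.6, 2.5, 1.0]
grip_width: 0.0395
grip_force: 45.0
```

```bash
python3 -c "
from h import *
st()"
```

```text
t 6.72 yaw 164.68 q6 -1.320 tau6 -0.347 mz 0.248 pos [0.5349 0.1026 0.2945] Ftool [ 1.2  2.3 -1. ] w 0.0395 g 45.0
```

Call:
move_arm(
  series="0 0 0 0 0 4; 0 0 0 0 0 8; 0 0 0 0 0 12; 0 0 0 0 0 16",
)

```text
time: 7.05
position: [0.535, 0.1027, 0.2945]
tool_rot: [0.27, 0.963, 0.001, -0.0]
ft_force: [-0.4, 2.4, 1.2]
grip_width: 0.04
grip_force: 45.0
```

```bash
python3 -c "
from h import *
st()"
```

```text
t 7.05 yaw 148.68 q6 -1.041 tau6 -0.347 mz 0.163 pos [0.535  0.1027 0.2945] Ftool [ 1.6  1.8 -1.2] w 0.0400 g 45.0
```

Call:
move_arm(
  series="0 0 0 0 0 4; 0 0 0 0 0 8; 0 0 0 0 0 12; 0 0 0 0 0 16",
)

```text
time: 7.38
position: [0.5351, 0.1029, 0.2945]
tool_rot: [0.401, 0.916, 0.001, -0.0]
ft_force: [-0.4, 2.5, 1.4]
grip_width: 0.0393
grip_force: 45.0
```

```bash
python3 -c "
from h import *
st()"
```

```text
t 7.38 yaw 132.68 q6 -0.762 tau6 -0.348 mz 0.235 pos [0.5351 0.1029 0.2945] Ftool [ 2.1  1.4 -1.4] w 0.0393 g 45.0
```

Call:
move_arm(
  series="0 0 0 0 0 4; 0 0 0 0 0 8; 0 0 0 0 0 12; 0 0 0 0 0 16",
)

```text
time: 7.72
position: [0.5352, 0.103, 0.2945]
tool_rot: [0.525, 0.851, 0.001, -0.0]
ft_force: [-0.5, 4.2, 0.6]
grip_width: 0.0395
grip_force: 45.0
```

```bash
python3 -c "
from h import *
st()"
```

```text
t 7.72 yaw 116.68 q6 -0.482 tau6 -0.348 mz 0.228 pos [0.5352 0.103  0.2945] Ftool [ 4.   1.4 -0.6] w 0.0395 g 45.0
```

Call:
move_arm(
  series="0 0 0 0 0 4; 0 0 0 0 0 8; 0 0 0 0 0 12; 0 0 0 0 0 16",
)

```text
time: 8.05
position: [0.5354, 0.103, 0.2945]
tool_rot: [0.638, 0.77, 0.001, -0.0]
ft_force: [0.5, 3.6, 0.6]
grip_width: 0.0394
grip_force: 45.0
```

```bash
python3 -c "
from h import *
st()"
```

```text
t 8.05 yaw 100.67 q6 -0.203 tau6 -0.347 mz 0.215 pos [0.5354 0.103  0.2945] Ftool [ 3.4  1.1 -0.6] w 0.0394 g 45.0
```

Call:
move_arm(
  series="0 0 0 0 0 4; 0 0 0 0 0 8; 0 0 0 0 0 12; 0 0 0 0 0 16",
)

```text
time: 8.38
position: [0.5356, 0.103, 0.2945]
tool_rot: [0.739, 0.674, 0.001, -0.0]
ft_force: [1.3, 2.8, 1.4]
grip_width: 0.0394
grip_force: 45.0
```

```bash
python3 -c "
from h import *
st()"
```

```text
t 8.38 yaw 84.68 q6 0.076 tau6 -0.295 mz 0.284 pos [0.5356 0.103  0.2945] Ftool [ 2.9  1.1 -1.4] w 0.0394 g 45.0
```

Call:
move_arm(
  series="0 0 0 0 0 4; 0 0 0 0 0 8; 0 0 0 0 0 12; 0 0 0 0 0 16",
)

```text
time: 8.72
position: [0.5357, 0.103, 0.2945]
tool_rot: [0.826, 0.564, 0.001, -0.0]
ft_force: [0.6, 4.0, -0.7]
grip_width: 0.0397
grip_force: 45.0
```

```bash
python3 -c "
from h import *
st()"
```

```text
t 8.72 yaw 68.69 q6 0.355 tau6 -0.251 mz 0.252 pos [0.5357 0.103  0.2945] Ftool [ 4.  -0.9  0.7] w 0.0397 g 45.0
```

```bash
python3 - <<'E'
from h import *
import cv2
for i in range(6):
    p=robot.camera("wrist" if i else "side");o=robot.get_obs();print(round(o["moment"][2],3),round(o["joint_torque"][5],3),end="; ")
    if i==0: s=p
for t in ["centre","arbor"]:
    print(t,[(np.round(d["xyz"],4),round(d["p"],2)) for d in robot.tip_of(s,t)[:1]])
st()
a=cv2.resize(p["img"][100:400,120:520],None,fx=2,fy=2)
cv2.imwrite("pics/w2.png",a[...,::-1])
E
```

```text
0.01 0.21; -0.145 0.139; -0.107 -0.044; -0.149 -0.104; -0.101 -0.095; -0.092 -0.093; Traceback (most recent call last):
  File "<stdin>", line 7, in <module>
ValueError: only the last four pictures can be asked about
```

Call:
move_arm(
  series="0 0 0 0 0 4; 0 0 0 0 0 8; 0 0 0 0 0 12; 0 0 0 0 0 16; 0 0 0 0 0 20; 0 0 0 0 0 24; 0 0 0 0 0 28",
)

```text
time: 9.6
position: [0.536, 0.1028, 0.2945]
tool_rot: [0.937, 0.348, 0.001, -0.0]
ft_force: [2.7, 5.2, -1.0]
grip_width: 0.0396
grip_force: 45.0
```

```bash
python3 -c "
from h import *
st()"
```

```text
t 9.60 yaw 40.79 q6 0.842 tau6 -0.235 mz 0.290 pos [0.536  0.1028 0.2945] Ftool [ 5.4 -2.1  1.1] w 0.0396 g 45.0
```

Call:
move_arm(
  series="0 0 0 0 0 4; 0 0 0 0 0 8; 0 0 0 0 0 12; 0 0 0 0 0 16",
)

```text
time: 9.93
position: [0.536, 0.1026, 0.2945]
tool_rot: [0.977, 0.215, 0.001, -0.0]
ft_force: [2.1, 5.4, -2.2]
grip_width: 0.0393
grip_force: 45.0
```

```bash
python3 -c "
from h import *
st()"
```

```text
t 9.93 yaw 24.79 q6 1.121 tau6 -0.225 mz 0.333 pos [0.536  0.1026 0.2945] Ftool [ 4.2 -4.1  2.2] w 0.0393 g 45.0
```

Call:
move_arm(
  series="0 0 0 0 0 4; 0 0 0 0 0 8; 0 0 0 0 0 12; 0 0 0 0 0 16",
)

```text
time: 10.27
position: [0.5361, 0.1025, 0.2946]
tool_rot: [0.997, 0.077, 0.001, -0.0]
ft_force: [2.2, 3.6, -1.3]
grip_width: 0.0397
grip_force: 45.0
```

```bash
python3 -c "
from h import *
st()"
```

```text
t 10.27 yaw 8.79 q6 1.400 tau6 -0.215 mz 0.312 pos [0.5361 0.1025 0.2946] Ftool [ 2.8 -3.2  1.3] w 0.0397 g 45.0
```

Call:
move_arm(
  series="0 0 0 0 0 1.5; 0 0 0 0 0 1.5; 0 0 0 0 0 1.5; 0 0 0 0 0 1.5; 0 0 0 0 0 1.5",
)

```text
time: 10.68
position: [0.5361, 0.1024, 0.2946]
tool_rot: [0.998, 0.065, 0.001, -0.001]
ft_force: [3.0, 3.8, -1.6]
grip_width: 0.0396
grip_force: 45.0
```

```bash
python3 - <<'E'
from h import *
import cv2
st()
p=robot.camera("wrist")
a=cv2.resize(p["img"][100:400,120:520],None,fx=2,fy=2)
cv2.imwrite("pics/w2.png",a[...,::-1])
E
```

```text
t 10.68 yaw 7.43 q6 1.424 tau6 0.059 mz 0.105 pos [0.5361 0.1024 0.2946] Ftool [ 3.4 -3.4  1.6] w 0.0396 g 45.0
```

View pics/w2.png

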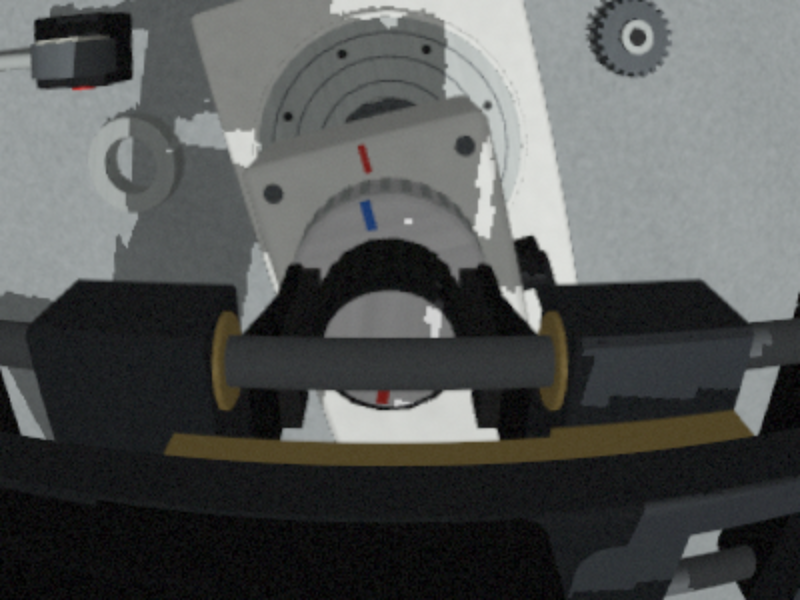

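Call:
move_arm(
  series="0 0 0 0 0 0; 0 0 0 0 0 0; 0 0 0 0 0 0; 0 0 0 0 0 0; 0 0 0 0 0 0; 0 0 0 0 0 0; 0 0 0 0 0 0; 0 0 0 0 0 0",
  jaw=1,
)

```text
time: 11.4
position: [0.535, 0.1018, 0.2945]
tool_rot: [0.998, 0.064, -0.0, 0.0]
ft_force: [-0.2, 0.5, -0.3]
grip_width: 0.0831
grip_force: 0.0
```

Call:
move_arm(
  series="0 0 0 0 0 -7; 0 0 0 0 0 -14; 0 0 0 0 0 -21; 0 0 0 0 0 -28; 0 0 0 0 0 -35; 0 0 0 0 0 -42; 0 0 0 0 0 -49; 0 0 0 0 0 -56",
)

```text
time: 12.07
position: [0.5351, 0.1019, 0.2945]
tool_rot: [0.85, 0.528, -0.0, 0.0]
ft_force: [-0.7, -0.0, -1.1]
grip_width: 0.0872
grip_force: 0.0
```

Call:
move_arm(
  series="0 0 0 0 0 -7; 0 0 0 0 0 -14; 0 0 0 0 0 -21; 0 0 0 0 0 -28; 0 0 0 0 0 -35; 0 0 0 0 0 -42; 0 0 0 0 0 -49; 0 0 0 0 0 -56",
)

```text
time: 12.73
position: [0.535, 0.1019, 0.2945]
tool_rot: [0.502, 0.865, -0.0, 0.0]
ft_force: [0.3, -0.1, -0.3]
grip_width: 0.0873
grip_force: 0.0
```

```bash
python3 - <<'E'
from h import *
import cv2
st()
p=robot.camera("wrist");robot.camera("side")
st();go(.536,.1025,.259)
a=cv2.resize(p["img"][100:400,120:520],None,fx=2,fy=2)
cv2.imwrite("pics/w3.png",a[...,::-1])
E
```

```text
t 12.73 yaw 119.68 q6 -0.535 tau6 0.965 mz -0.055 pos [0.535  0.1019 0.2945] Ftool [-0.2  0.3  0.3] w 0.0873 g 0.0
t 12.83 yaw 119.32 q6 -0.529 tau6 -0.550 mz -0.009 pos [0.5351 0.1019 0.2945] Ftool [-0.7  0.1 -0.2] w 0.0867 g 0.0
pos [0.5351 0.1019 0.2945] yaw 119.3 q6 -0.529 t 12.83
tool down err [-1.e-04 -1.e-04 -1.e+00] shift [ 0.   1.1 35.5] turn None
```

View pics/w3.png

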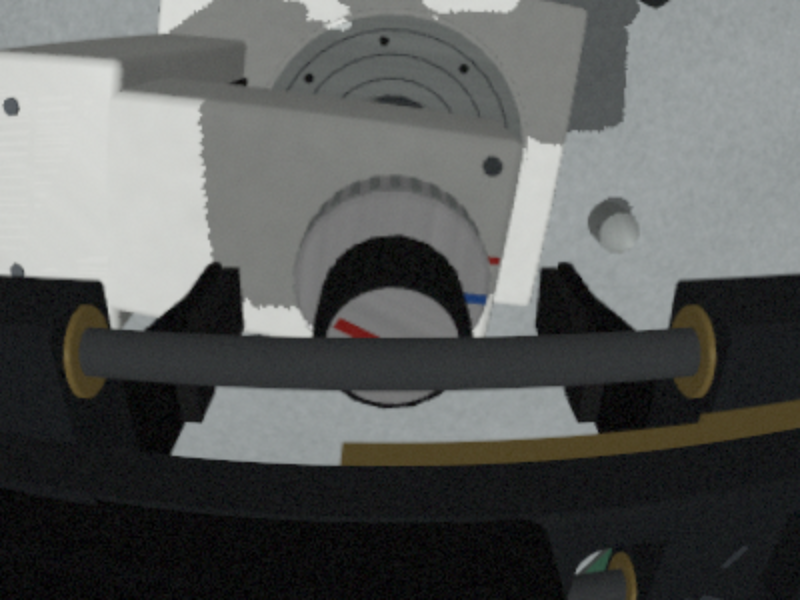

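Call:
move_arm(
  series="0 1.3 10 0 0 0; 0 1.3 20 0 0 0; 0 1.3 28 0 0 0; 0 1.3 33 0 0 0; 0 1.3 35.5 0 0 0; 0 1.3 35.5 0 0 0; 0 1.3 35.5 0 0 0; 0 1.3 35.5 0 0 0",
)

```text
time: 13.5
position: [0.5365, 0.1026, 0.2593]
tool_rot: [0.505, 0.863, 0.0, 0.0]
ft_force: [-0.7, 0.6, -0.1]
grip_width: 0.0868
grip_force: 0.0
```

```bash
python3 -c "
from h import *
st()"
```

```text
t 13.50 yaw 119.32 q6 -0.527 tau6 0.001 mz 0.019 pos [0.5365 0.1026 0.2593] Ftool [ 0.9 -0.3  0.1] w 0.0868 g 0.0
```

Call:
move_arm(
  series="0 0 0 0 0 0; 0 0 0 0 0 0; 0 0 0 0 0 0; 0 0 0 0 0 0; 0 0 0 0 0 0; 0 0 0 0 0 0; 0 0 0 0 0 0; 0 0 0 0 0 0",
  jaw=0.5,
  newtons=15,
)

```text
time: 14.17
position: [0.5357, 0.1023, 0.259]
tool_rot: [0.505, 0.863, -0.001, -0.0]
ft_force: [-2.9, -1.4, 2.4]
grip_width: 0.0599
grip_force: 15.0
```

```bash
python3 -c "
from h import *
st()"
```

```text
t 14.17 yaw 119.34 q6 -0.528 tau6 0.031 mz 0.013 pos [0.5357 0.1023 0.259 ] Ftool [ 0.2 -3.2 -2.4] w 0.0599 g 15.0
```

Call:
move_arm(
  series="0 -0.8 0 0 0 0; 0 -0.8 0 0 0 0; 0 -0.8 0.1 0 0 5; 0 -0.8 0.2 0 0 10; 0 -0.8 0.3 0 0 15; 0 -0.8 0.4 0 0 20; 0 -0.8 0.5 0 0 25; 0 -0.8 0.6 0 0 30",
  newtons=40,
)

```text
time: 14.83
position: [0.5355, 0.1023, 0.2584]
tool_rot: [0.713, 0.701, 0.0, -0.0]
ft_force: [-2.1, -0.3, 1.8]
grip_width: 0.0599
grip_force: 40.0
```

```bash
python3 -c "
from h import *
st()"
```

```text
t 14.83 yaw 89.09 q6 -0.001 tau6 -0.624 mz 0.060 pos [0.5355 0.1023 0.2584] Ftool [-0.4 -2.1 -1.8] w 0.0599 g 40.0
```

Call:
move_arm(
  series="0 0 0.1 0 0 4; 0 0 0.2 0 0 8; 0 0 0.3 0 0 12; 0 0 0.4 0 0 16; 0 0 0.4 0 0 20; 0 0 0.5 0 0 24",
)

```text
time: 15.33
position: [0.5355, 0.1023, 0.2579]
tool_rot: [0.843, 0.538, 0.0, -0.0]
ft_force: [-1.6, -1.6, 0.5]
grip_width: 0.0595
grip_force: 40.0
```

```bash
python3 -c "
from h import *
st()"
```

```text
t 15.33 yaw 65.13 q6 0.418 tau6 -0.490 mz 0.081 pos [0.5355 0.1023 0.2579] Ftool [-2.1 -0.8 -0.5] w 0.0595 g 40.0
```

Call:
move_arm(
  series="0 0 0.1 0 0 4; 0 0 0.2 0 0 8; 0 0 0.3 0 0 12; 0 0 0.4 0 0 16",
)

```text
time: 15.67
position: [0.5354, 0.1023, 0.2575]
tool_rot: [0.909, 0.416, -0.0, -0.0]
ft_force: [-1.7, 0.6, 1.3]
grip_width: 0.0593
grip_force: 40.0
```

```bash
python3 -c "
from h import *
st()"
```

```text
t 15.67 yaw 49.13 q6 0.697 tau6 -0.491 mz 0.044 pos [0.5354 0.1023 0.2575] Ftool [-0.7 -1.7 -1.3] w 0.0593 g 40.0
```

Call:
move_arm(
  series="0 0 0.1 0 0 4; 0 0 0.2 0 0 8; 0 0 0.3 0 0 12; 0 0 0.4 0 0 16",
)

```text
time: 16.0
position: [0.5354, 0.1023, 0.2571]
tool_rot: [0.958, 0.285, -0.0, -0.0]
ft_force: [-1.8, -0.7, 1.7]
grip_width: 0.0597
grip_force: 40.0
```

```bash
python3 -c "
from h import *
st()"
```

```text
t 16.00 yaw 33.14 q6 0.976 tau6 -0.491 mz 0.038 pos [0.5354 0.1023 0.2571] Ftool [-1.9 -0.4 -1.7] w 0.0597 g 40.0
```

Call:
move_arm(
  series="0 0 0.1 0 0 4; 0 0 0.2 0 0 8; 0 0 0.3 0 0 12; 0 0 0.4 0 0 16",
)

```text
time: 16.33
position: [0.5353, 0.1024, 0.2568]
tool_rot: [0.989, 0.149, -0.0, -0.0]
ft_force: [-1.6, 0.0, 1.5]
grip_width: 0.0593
grip_force: 40.0
```

```bash
python3 -c "
from h import *
st()"
```

```text
t 16.33 yaw 17.13 q6 1.255 tau6 -0.491 mz -0.006 pos [0.5353 0.1024 0.2568] Ftool [-1.5 -0.5 -1.5] w 0.0593 g 40.0
```

Call:
move_arm(
  series="0 0 0.1 0 0 4; 0 0 0.2 0 0 8; 0 0 0.3 0 0 12; 0 0 0.4 0 0 16",
)

```text
time: 16.67
position: [0.5354, 0.1024, 0.2566]
tool_rot: [1.0, 0.01, -0.0, -0.0]
ft_force: [-2.0, 0.4, 3.7]
grip_width: 0.0593
grip_force: 40.0
```

```bash
python3 -c "
from h import *
st()"
```

```text
t 16.67 yaw 1.17 q6 1.534 tau6 -0.302 mz 0.246 pos [0.5354 0.1024 0.2566] Ftool [-2.  -0.4 -3.7] w 0.0593 g 40.0
```

Call:
move_arm(
  series="0 0 0.1 0 0 4; 0 0 0.2 0 0 8; 0 0 0.3 0 0 12; 0 0 0.4 0 0 16",
)

```text
time: 17.0
position: [0.5353, 0.1025, 0.2564]
tool_rot: [0.992, -0.128, -0.0, -0.0]
ft_force: [-3.1, -0.8, 4.7]
grip_width: 0.0594
grip_force: 40.0
```

```bash
python3 -c "
from h import *
st()"
```

```text
t 17.00 yaw -14.75 q6 1.812 tau6 0.049 mz 0.576 pos [0.5353 0.1025 0.2564] Ftool [-2.8  1.6 -4.7] w 0.0594 g 40.0
```

Call:
move_arm(
  series="0 0 0 0 0 0; 0 0 0 0 0 0; 0 0 0 0 0 0; 0 0 0 0 0 0",
)

```text
time: 17.33
position: [0.5354, 0.1025, 0.2564]
tool_rot: [0.992, -0.128, -0.0, -0.001]
ft_force: [-3.2, 0.2, 5.5]
grip_width: 0.0593
grip_force: 40.0
```

```bash
python3 - <<'E'
from h import *
st()
for i in range(5):
    robot.camera("side"); o=robot.get_obs();print(round(o["moment"][2],3),round(o["joint_torque"][5],3),round(o["q"][5],4))
E
```

```text
t 17.33 yaw -14.67 q6 1.810 tau6 -0.394 mz -0.399 pos [0.5354 0.1025 0.2564] Ftool [-3.1  0.6 -5.5] w 0.0593 g 40.0
-0.338 -0.394 1.8098
-0.41 -0.393 1.8098
-0.397 -0.393 1.8099
-0.417 -0.393 1.8098
-0.385 -0.393 1.8098
```

Call:
move_arm(
  series="0 0 0 0 0 0; 0 0 0 0 0 0; 0 0 0 0 0 0; 0 0 0 0 0 0; 0 0 0 0 0 0; 0 0 0 0 0 0; 0 0 0 0 0 0",
  jaw=1,
)

```text
time: 18.17
position: [0.5356, 0.1022, 0.2558]
tool_rot: [0.992, -0.128, -0.0, -0.0]
ft_force: [-0.0, -0.7, 1.0]
grip_width: 0.086
grip_force: 0.0
```

```bash
python3 - <<'E'
from h import *
st()
import cv2
p=robot.camera("wrist")
a=cv2.resize(p["img"][100:400,120:520],None,fx=2,fy=2)
cv2.imwrite("pics/w4.png",a[...,::-1])
E
```

```text
t 18.17 yaw -14.66 q6 1.810 tau6 -0.001 mz -0.028 pos [0.5356 0.1022 0.2558] Ftool [ 0.2  0.7 -1. ] w 0.0860 g 0.0
```

View pics/w4.png

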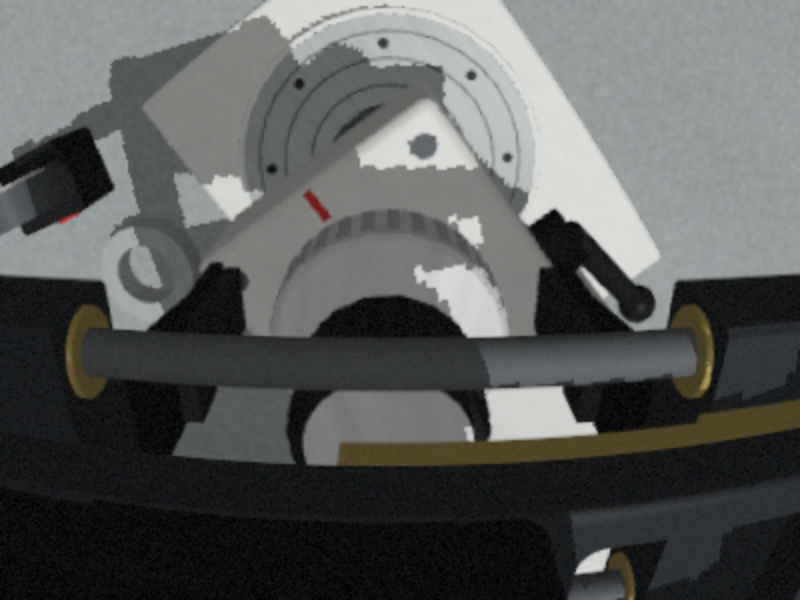

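```bash
python3 -c "
from rig import robot
print(robot.hand_in())"
```

```text
the job is handed in; nothing more can be done
None
```

I set the knob about a quarter turn past touch-down (about 110 N on the centre, estimated from wrist torque and angle), released it, tightened the lock ring to about 0.57 N m by wrist torque (above the 0.3–0.5 N m hand-tight range, below the 0.65 N m limit), released it and handed in at about 18 s; no verdict was returned.

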